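# Spin-test two crank-wheel units and scrap the one that binds

## Task

Lift both crank-wheel units out of the grey carrier, where their cranks have no room to go round, set them down (the green mat is a good place) and push each wheel round by its yellow crank, at least a quarter turn, to feel whether it spins freely or binds. Put the unit whose wheel binds into the red scrap tray, standing flat on its base, but never before it has been spun, and leave the free-running one standing on the mat. Leave the other things on the bench where they are.

Things in the scene. Friction and masses are not known exactly. Their poses are not given: they have to be found in the camera images.
- unit_a: Crank-wheel unit, about 0.85 kg, loose: square aluminium base plate 76x76x12 mm on a rubber foot, and a black wheel 80 mm in diameter (17 to 31 mm above the underside) on an upright axle. Origin: centre of the underside, z up, x and y along the plate's edges. It stands in a carrier cell with 4 mm play to each side. Exactly one of the two like-looking units binds; spinning tells which.
- unit_b: The other crank-wheel unit, of the same shape and size; see unit_a.
- boss_a (a point): Top centre of unit_a's boss, 68 mm above its underside: an upright steel cylinder 30 mm in diameter on the wheel's axis, clear of the wheel's top from 32 mm up. It is fixed to the base, does not turn with the wheel, and is the place to carry the unit by: gripped between 36 and 68 mm from above, lifted straight up.
- boss_b (a point): The same for unit_b.
- wheel_a (a joint): Angle of unit_a's wheel, rad, no stops, anticlockwise from above. At 0 the crank points along the unit's +x. In the carrier the crank starts in a cell corner (about 0.8). After a push at 0.3 m/s a free wheel runs on by itself half a turn or more; a binding one takes about 1 N at the crank and stops dead with the push; the rubber foot keeps the plate within a few mm.
- wheel_b (a joint): The same for unit_b.
- crank_a (a point): Top centre of unit_a's crank: an upright yellow knob 15 mm in diameter fixed to the wheel, its axis 39 mm from the wheel's axis, its top 64 mm above the unit's underside. Under it lies a steel crank arm, 26 to 48 mm from the wheel's axis, 12 mm wide, top at 33 mm.
- crank_b (a point): The same for unit_b.
- carrier: Grey open plastic box with two square cells in a row along its x, 180x92x44 mm outside, walls and floor 4 mm; fixed. Origin: centre of its underside. The cells are 84x84 mm inside, centred at x = +44 and -44 mm; one unit stands in each, plate edges along the walls.
- mat: Green anti-static mat 270 (x) x 120 (y) x 2 mm, fixed; origin: centre of its underside, so its top is 2 mm up. It takes both units side by side along its x.
- scrap_tray: Red open metal tray 150x150x40 mm outside (rolled rim to 43 mm), walls and floor 4 mm, fixed. Origin: centre of its underside.
- solder_reel: Bystander: small reel of solder wire with black flanges and a yellow square label, 61x61x32 mm.
- tape: Bystander: roll of amber tape, 68x68x19 mm, lying flat.
- spare_heatsink: Bystander: black finned heatsink, 35x50x28 mm.
- iron_holder: Fixed obstacle between mat and tray: black iron stand with a soldering iron leaning towards the robot; origin at its foot. It reaches from about 100 mm before the origin (-x) to 90 mm behind, 45 mm to either side, and up to about 230 mm high. A unit is best carried round in front of both stands, or high over them.
- tip_stand: Fixed obstacle: the other iron stand, with green-handled tools and a leaning iron; same extents and height about its own origin, but reaching 110 mm behind it.

How it is judged:
By the outcome, as a careful person would: the job done as asked, in the order asked, and still so for the second after the job is handed in, with the robot touching nothing.
It also fails if it takes over 72 s, if anything falls off the work surface, if the arm or the gripper's body presses on something with over 40 N, if the wrist force passes 120 N, or if a joint passes its speed limit or range.

## Robot

A 6-joint arm with a two-finger parallel gripper is mounted at the origin on a cart in front of the work surface, level with it; the furniture and walls round the work are solid. World frame = base frame: x ahead of the robot, y to its left, z up, the work surface at z = 0. Lengths are in mm, angles in rad, forces in N, time in s.
With the tool pointing down it reaches from about 325 to 775 mm from the base axis. Payload 5.5 kg.
Tool frame: the origin (TCP) lies between the finger pads; the fingertips stand 19 mm ahead of it and the grasp point (between the pads) is the TCP; z points along the fingers, y is the line along which they close (so a half turn about z gives the same grasp; the last joint's range is limited). The gripper opens to 88 mm and grips with 3 to 60 N. Pads are 20 mm wide; open, the fingers measure 115 mm over their backs; the gripper's body (75 mm by 178 mm) begins 61 mm behind the grasp point.
Start: joints at [-1.259, 0.091, 1.231, -0, 1.82, -0.057], TCP at [216.298, -559.671, 218.231] pointing down, gripper open.
Joint ranges: [-2.87, 2.87], [-0.86, 2.18], [0.17, 2.46], [-1.51, 4.65], [0.06, 2.69], [-2.65, 2.65]. Speed limits (rad/s): [2.57, 2.57, 3.01, 3.14, 3.14, 3.14].

## Interface

Orientations are given as a unit quaternion [w, x, y, z].
In Python, from station import sense, snapshot, calibration, workorder gives the robot as it stands.
- The arm moves only by the tool move_arm, never from a script. Its argument "increments" is a list of rows, each a list of 6 numbers: the shift along the world's x, y, z in cm, then the turn, a rotation vector about the world's x, y, z in degrees. In form: [[dx, dy, dz, ax, ay, az], ...]. A call has 1 to 5 rows; each row is the pose to reach, as a shift and turn from the pose commanded when the call began; what a row does not reach only later rows make up. A row lasts 1/8 s, in which the tool goes at most 62.5 mm and 10.7 degrees, less where a joint would pass 70% of its speed; a pose out of reach is approached as far as the arm can. A call with a gripper value outside its range is refused whole. "gripper" is the closure, from 0 (fully open) to 1 (shut), set as the call begins (left out, the last holds). The fingers move at their own pace and stop on an object; the grip force is fixed at half the most. Time passes only in rows, so rows that repeat a pose let the fingers close. It gives the time, the measured TCP pose, the force, the opening and the grip force at its end, in the units of the state.
- sense(): the state, without advancing time (a new reading comes with each control period).
- snapshot(name): name is "side" or "top" or "wrist"; returns the picture (400x640x3 uint8, blue, green, red); there is no depth.
- calibration(name): a dict with "fov_y" (degrees; the focal length in pixels is half the picture's height over the tangent of half this angle, whatever the lens; pixels are square), "cx", "cy" (the principal point, pixels), "distortion" ([k1, k2, p1, p2, k3] as OpenCV has them; the pictures are not rectified), "rvec" (rotation vector, rad) and "tvec" (3), from world to camera coordinates, as OpenCV has them. Camera axes: x right, y down, z forward; pixel columns grow to the right and rows downward; lengths in mm; the calibration is good to about 2 mm. A picture is of the moment at which its call begins: read the wrist's pose just before it. calibration takes no time and is no camera call; for the wrist camera it gives the pose at the moment of the call.
- workorder.hand_in(): hands the job in; it is judged then, once.
The state is a dict: "time_s": time; "joint_positions": joint angles; "joint_vel": joint speeds; "tau": joint torques, N m; "ee_pos": TCP position; "orientation": TCP orientation; "force": force on the tool from outside, world axes, zero at the start; "torque": the same for the moment, N m; "gripper_width": finger opening in mm; "gripper_force": force on a finger pad.
Only numpy, scipy, OpenCV 4.12 (cv2) and the standard library are available. Lean on these libraries where they do the work, as an engineer would, in place of code of your own. Each camera call takes 0.05 s, during which the arm holds its last target. There are 200 camera calls.

## Working session

There is one attempt and no reset: what is moved stays moved. The work goes in short steps, Python scripts to look and compute and a tool call to move; the robot and the scene stay as the last step left them, time stands still between calls to the robot, and variables do not carry over. Pictures are saved under pics/ and viewed, at most 11 in all, crops included, and the job is handed in when it is done.

Besides the shell and the picture viewer there is one more tool, called after "Call:" by a JSON object that holds its "api" and its "payload", one argument or row to a line. move_arm: Moves the arm, as the interface text tells. Its arguments: {"type":"object","properties":{"increments":{"type":"array","items":{"type":"array","items":{"type":"number"}}},"gripper":{"type":"number"}},"required":["increments"]}

```bash
mkdir -p pics
cat > h.py <<'E'
import numpy as np, cv2
from station import sense, snapshot, calibration, workorder
def K(c):
    f=200/np.tan(np.radians(c["fov_y"])/2)
    return np.array([[f,0,c["cx"]],[0,f,c["cy"]],[0,0,1.]])
def ray(c,px,z):
    "pixels -> world points on plane z"
    px=np.array(px,float).reshape(-1,1,2)
    n=cv2.undistortPoints(px,K(c),np.array(c["distortion"])).reshape(-1,2)
    R=cv2.Rodrigues(np.array(c["rvec"],float))[0]; t=np.array(c["tvec"],float).ravel()
    o=-R.T@t; d=np.c_[n,np.ones(len(n))]@R
    return o+d*((z-o[2])/d[:,2])[:,None]
def proj(c,P):
    return cv2.projectPoints(np.array(P,float).reshape(-1,1,3),np.array(c["rvec"],float),np.array(c["tvec"],float),K(c),np.array(c["distortion"]))[0].reshape(-1,2)
E
python3 - <<'E'
from h import *
s=sense(); print({k:np.round(v,3) for k,v in s.items()})
for n in("top","side"): cv2.imwrite(f"pics/{n}0.png",snapshot(n)); c=calibration(n); print(n,c)
E
```

```text
{'time_s': np.float64(0.0), 'joint_positions': array([-1.259,  0.092,  1.232, -0.   ,  1.82 , -0.057]), 'joint_vel': array([-0.001,  0.   , -0.001,  0.002,  0.001, -0.   ]), 'tau': array([-1.0000e-03, -4.4646e+01, -4.0644e+01,  7.0000e-02,  3.0000e-02,
       -0.0000e+00]), 'ee_pos': array([ 216.193, -559.358,  217.102]), 'orientation': array([-0.001,  0.983,  0.183, -0.   ]), 'force': array([-0.221, -0.322,  0.398]), 'torque': array([0.041, 0.031, 0.023]), 'gripper_force': np.float64(0.0), 'gripper_width': np.float64(87.991)}
top {'fov_y': 51.93117893975493, 'cx': 321.0622526732963, 'cy': 203.93346114332198, 'distortion': array([-0.00592233,  0.        ,  0.        ,  0.        ,  0.        ]), 'rvec': array([ 2.16319935, -2.13696702,  0.14746732]), 'tvec': array([  14.66086052,  563.79918617, 1127.00853698])}
side {'fov_y': 48.306361992214775, 'cx': 316.9889497112848, 'cy': 194.0386451111612, 'distortion': array([-0.11593651,  0.        ,  0.        ,  0.        ,  0.        ]), 'rvec': array([ 0.22337137, -2.71465428,  1.43600303]), 'tvec': array([ 537.73354851,  120.44395727, 1145.44828335])}
```

View pics/top0.png

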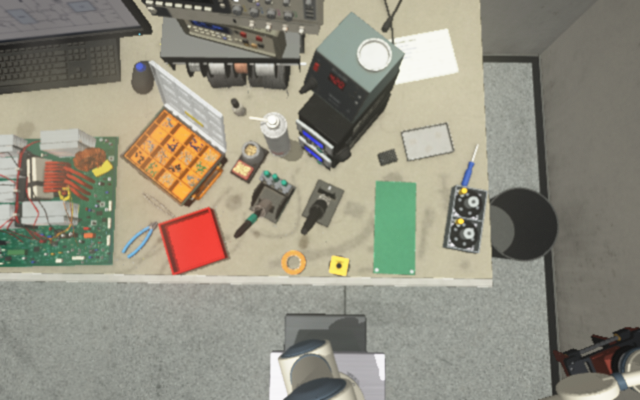

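View pics/side0.png

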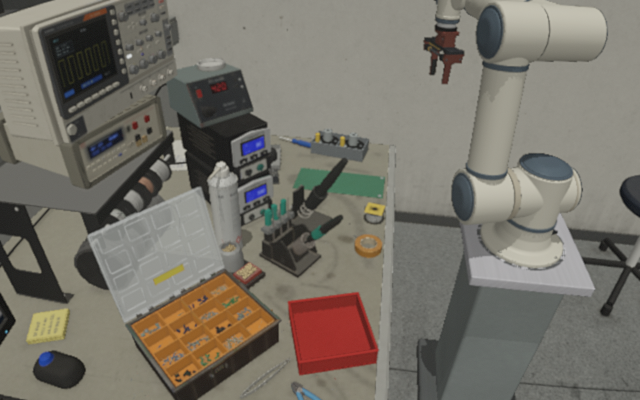

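The top view shows the carrier at about (465,218), the mat at (395,227), the red tray at (194,240), the iron stands at (270,197) and (318,207), the tape at (293,262) and the reel at (339,266). The side view agrees.

Run:
```python
from h import *
im=cv2.imread("pics/top0.png"); c=calibration("top"); hsv=cv2.cvtColor(im,cv2.COLOR_BGR2HSV)
def blobs(lo,hi,box,mn):
    m=cv2.inRange(hsv,lo,hi); k=np.zeros_like(m); x0,y0,x1,y1=box; k[y0:y1,x0:x1]=m[y0:y1,x0:x1]
    cs=cv2.findContours(k,cv2.RETR_EXTERNAL,cv2.CHAIN_APPROX_NONE)[0]
    return [q for q in cs if cv2.contourArea(q)>=mn]
for nm,lo,hi,box,mn,z in[("mat",(60,80,40),(90,255,255),(360,170,430,280),300,2),("tray",(0,150,80),(8,255,255),(150,195,240,285),300,42),("yel",(20,120,120),(35,255,255),(440,180,495,255),3,64),("reel",(20,120,120),(35,255,255),(325,250,355,280),20,32)]:
    for q in blobs(lo,hi,box,mn):
        r=cv2.minAreaRect(q); 
        print(nm,np.round(r[0],1),np.round(ray(c,[r[0]],z)[0]),np.round(ray(c,cv2.boxPoints(r),z)[:,:2]).tolist())
cv2.imwrite("pics/c1.png",cv2.resize(im[170:270,430:510],None,fx=6,fy=6,interpolation=cv2.INTER_CUBIC))
```

```text
mat [394.  227.5] [ 502. -191.    2.] [[636.0, -134.0], [637.0, -252.0], [372.0, -247.0], [371.0, -132.0]]
tray [191.7 240.6] [455. 382.  42.] [[499.0, 486.0], [553.0, 334.0], [411.0, 280.0], [359.0, 430.0]]
yel [459.5 220.5] [ 519. -362.   64.] [[512.0, -352.0], [525.0, -352.0], [526.0, -372.0], [512.0, -371.0]]
yel [463.  190.5] [ 603. -374.   64.] [[610.0, -363.0], [610.0, -386.0], [596.0, -385.0], [596.0, -363.0]]
reel [338.5 265.3] [392. -29.  32.] [[372.0, 0.0], [421.0, -9.0], [412.0, -59.0], [363.0, -49.0]]
```

View pics/c1.png

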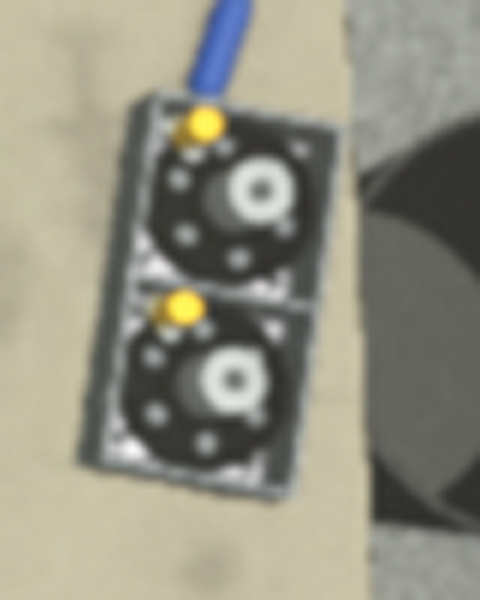

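The crop shows two bosses at about (473.2,201.3) and (468.7,232.9) and knobs at (464,190.5) and (460,221). Both knobs sit in the inner upper-left cell corners.

Run:
```python
from h import *
c=calibration("top")
b=ray(c,[[473.2,201.3],[468.7,232.9]],72); k=ray(c,[[463.8,190.3],[460.1,220.9]],66)
co=ray(c,[[454.5,185.3],[443.5,247],[478.3,252.5],[487,190.8]],44)
print(b.round(),k.round(),np.linalg.norm(b[0]-b[1]),(k-b).round(),co.round(),co.mean(0))
for d in(b[0]-b[1],co[0]-co[1],co[3]-co[2],co[0]-co[3]): print(np.degrees(np.arctan2(d[1],d[0])))
print(np.degrees(np.arctan2((k-b)[:,1],(k-b)[:,0])))
s=sense(); from scipy.spatial.transform import Rotation as R
w=s["orientation"]; print(R.from_quat(w[[1,2,3,0]]).as_matrix().round(3))
print(calibration("wrist"))
print(ray(c,[[270,197],[318,207],[293,262],[238,235],[303,232]],30).round())
```

```text
[[ 571. -399.   72.]
 [ 484. -383.   72.]] [[ 603. -376.   66.]
 [ 517. -363.   66.]] 88.84980278254339 [[32. 23. -6.]
 [33. 20. -6.]] [[ 621. -358.   44.]
 [ 446. -321.   44.]
 [ 432. -418.   44.]
 [ 606. -450.   44.]] [ 526.23317387 -386.4963366    44.        ]
-10.160497660067533
-11.716965244321559
-10.309991965073166
80.89974082586748
[35.84473437 31.50572306]
[[ 0.933  0.361 -0.001]
 [ 0.361 -0.933  0.002]
 [ 0.    -0.002 -1.   ]]
{'fov_y': 63.15755617114426, 'cx': 321.0725148550748, 'cy': 200.44108906553845, 'distortion': array([-0.00249806,  0.        ,  0.        ,  0.        ,  0.        ]), 'rvec': array([-2.40055845,  1.64399144,  0.22526912]), 'tvec': array([-599.0325003 ,  -33.82291036,  390.28937594])}
[[583. 168.  30.]
 [556.  30.  30.]
 [399.  98.  30.]
 [473. 256.  30.]
 [484.  72.  30.]]
```

Call:
{"api": "move_arm", "payload": {
  "increments": [
    [5.4,3.5,0.4,0,0,-6.3],
    [10.8,7,0.9,0,0,-12.6],
    [16.2,10.5,1.3,0,0,-18.9],
    [21.5,14,1.8,0,0,-25.2],
    [26.9,17.5,2.2,0,0,-31.5]
  ],
  "gripper": 0.4
}}

```text
time_s: 0.72
ee_pos: [479.0, -388.3, 239.4]
orientation: [-0.0, 0.996, -0.092, -0.0]
force: [0.5, -1.1, -0.2]
gripper_width: 52.8
gripper_force: 0.0
```

Call:
{"api": "move_arm", "payload": {
  "increments": [
    [0,0,0,0,0,0],
    [0,0,0,0,0,0]
  ]
}}

```text
time_s: 0.98
ee_pos: [477.3, -389.7, 239.0]
orientation: [-0.0, 0.996, -0.09, -0.001]
force: [0.3, -0.0, 0.8]
gripper_width: 52.8
gripper_force: 0.0
```

```bash
cat >> h.py <<'E'
from scipy.spatial.transform import Rotation as Ro
def wshot(fn):
    s=sense(); c=calibration("wrist"); im=snapshot("wrist"); cv2.imwrite(fn,im)
    M=Ro.from_quat(s["orientation"][[1,2,3,0]]).as_matrix()
    print("tcp",s["ee_pos"].round(1),"yaw tool y",np.degrees(np.arctan2(M[1,1],M[0,1])).round(1),"zdir",M[:,2].round(3),"F",s["force"].round(1),"w",s["gripper_width"].round(1),"t",s["time_s"])
    np.savez(fn+".npz",**{k:np.array(v) for k,v in c.items()})
    return im,c
E
python3 - <<'E'
from h import *
im,c=wshot("pics/w1.png")
print(proj(c,[[571,-399,72],[484,-383,72]]))
E
```

```text
Traceback (most recent call last):
  File "h.py", line 19, in wshot
    print("tcp",s["ee_pos"].round(1),"yaw tool y",np.degrees(np.arctan2(M[1,1],M[0,1])).round(1),"zdir",M[:,2].round(3),"F",s["force"].round(1),"w",s["gripper_width"].round(1),"t",s["time_s"])
                                                                                                                                                    ^^^^^^^^^^^^^^^^^^^^^^^^
AttributeError: 'float' object has no attribute 'round'
```

View pics/w1.png

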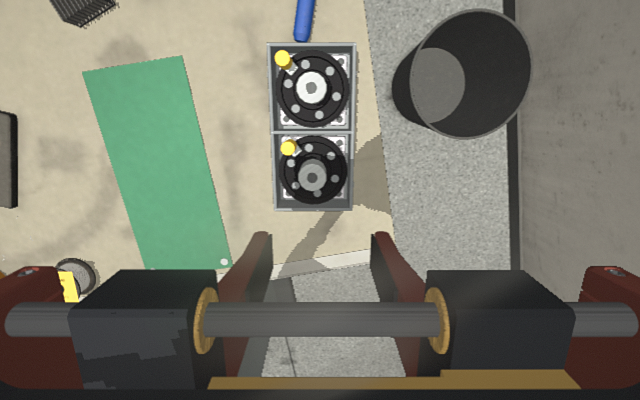

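The wrist view shows boss tops at about (311,87) and (312,177), knob tops at (282,58) and (288,148), and the carrier square to the gripper, with the mat on the left.

```bash
sed -i 's/s\["gripper_width"\].round(1)/round(float(s["gripper_width"]),1)/' h.py
python3 - <<'E'
from h import *
c=calibration("wrist"); im=cv2.imread("pics/w1.png"); s=sense(); print(s["ee_pos"])
M=Ro.from_quat(s["orientation"][[1,2,3,0]]).as_matrix(); print(np.degrees(np.arctan2(M[1,1],M[0,1])),M[:,2])
b=ray(c,[[311,87],[312,177]],72); k=ray(c,[[282,58],[288,148]],68)
print(b,k,(k-b), np.linalg.norm(k-b,axis=1)); d=b[0]-b[1]; print(np.linalg.norm(d),np.degrees(np.arctan2(d[1],d[0])))
co=ray(c,[[266,43],[355,43],[273,210],[353,210]],44);print(co, co.mean(0))
m=ray(c,[[82,72],[181,56]],2);print(m)
hsv=cv2.cvtColor(im,cv2.COLOR_BGR2HSV);print(cv2.contourArea(np.array([[0,0],[1,0],[1,1]],np.float32)))
g=cv2.cvtColor(im,cv2.COLOR_BGR2GRAY)
E
```

```text
[ 476.7303715  -390.27725513  239.13853832]
-100.37955093634459 [-1.08050513e-03  2.40137214e-04 -9.99999387e-01]
[[ 570.74456061 -397.51891108   72.        ]
 [ 483.00031026 -381.84818907   72.        ]] [[ 601.99370582 -374.93526416   68.        ]
 [ 516.64808176 -362.88448709   68.        ]] [[31.24914521 22.58364692 -4.        ]
 [33.6477715  18.96370198 -4.        ]] [38.76248425 38.83032989]
89.13262587987066 -10.126004264967628
[[ 622.59402211 -359.88980265   44.        ]
 [ 606.34517743 -449.17893342   44.        ]
 [ 447.24134436 -328.04297434   44.        ]
 [ 430.48115849 -419.8255761    44.        ]] [ 526.6654256  -389.23432163   44.        ]
[[ 639.61121848 -137.38937046    2.        ]
 [ 635.42304708 -255.78038419    2.        ]]
0.5
```

Call:
{"api": "move_arm", "payload": {
  "increments": [
    [0.3,0.4,-5,0,0,0],
    [0.6,0.8,-10.5,0,0,0],
    [0.6,0.8,-15,0,0,0],
    [0.6,0.8,-17,0,0,0],
    [0.6,0.8,-17.5,0,0,0]
  ]
}}

```text
time_s: 1.65
ee_pos: [482.5, -382.3, 64.0]
orientation: [-0.0, 0.996, -0.091, -0.001]
force: [-0.5, 0.0, -0.4]
gripper_width: 52.8
gripper_force: 0.0
```

Call:
{"api": "move_arm", "payload": {
  "increments": [
    [0,0,0,0,0,0],
    [0,0,0,0,0,0],
    [0,0,0,0,0,0],
    [0,0,0,0,0,0]
  ],
  "gripper": 1
}}

```text
time_s: 2.15
ee_pos: [484.6, -384.1, 68.4]
orientation: [0.003, 0.996, -0.091, 0.002]
force: [0.3, -1.0, 0.2]
gripper_width: 16.4
gripper_force: 0.0
```

Run:
```python
from h import *
im,c=wshot("pics/w2.png"); 
s=snapshot("side"); cv2.imwrite("pics/s2.png",s)
cc=cv2.resize(s[90:190,280:400],(480,400),interpolation=cv2.INTER_CUBIC)
cv2.imwrite("pics/m2.png",np.hstack([im[:, 150:470],cc]))
```

```text
tcp [ 484.6 -384.1   68.4] yaw tool y -100.4 zdir [ 0.004 -0.007 -1.   ] F [ 0.3 -1.   0.2] w 16.4 t 2.15
```

View pics/m2.png

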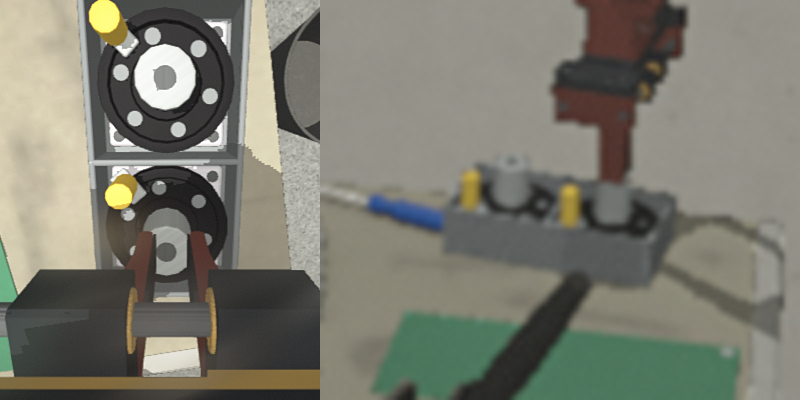

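The picture shows the fingertips at about the height of the near boss's top (boss at (315,250) in wrist coordinates) rather than around it. I'll check the heights.

Run:
```python
from h import *
c=dict(np.load("pics/w2.png.npz")); 
P=[[483,-382,72],[571,-398,72],[516.6,-363,68],[602,-375,68]]
print("wrist pred",proj(c,P).round(), "seen: N(315,250) F(315,77) kN(270,195) kF(255,15)")
s=calibration("side"); print("side pred",proj(s,P).round(1),"tip49",proj(s,[[484,-384,z] for z in (49,60,72,80,90)]).round(1))
st=sense(); print({k:np.round(v,3) for k,v in st.items()})
```

```text
wrist pred [[318. 251.]
 [318.  77.]
 [272. 197.]
 [257.  17.]] seen: N(315,250) F(315,77) kN(270,195) kF(255,15)
side pred [[353.6 134.2]
 [328.  129.9]
 [342.9 137. ]
 [317.9 133.2]] tip49 [[353.  140.1]
 [353.2 137.1]
 [353.4 133.9]
 [353.5 131.7]
 [353.7 129. ]]
{'time_s': np.float64(2.25), 'joint_positions': array([-0.723,  0.155,  1.428,  0.   ,  1.554,  1.028]), 'joint_vel': array([0.004, 0.   , 0.002, 0.006, 0.001, 0.   ]), 'tau': array([ -1.209, -41.59 , -35.772,  -0.552,  -0.472,   0.   ]), 'ee_pos': array([ 484.929, -382.526,   67.909]), 'orientation': array([ 0.001,  0.996, -0.09 ,  0.002]), 'force': array([-0.033,  0.787,  8.866]), 'torque': array([ 0.344, -0.012, -0.024]), 'gripper_force': np.float64(4.537), 'gripper_width': np.float64(8.03)}
```

Call:
{"api": "move_arm", "payload": {
  "increments": [
    [0,0,0,0,0,0]
  ]
}}

```text
time_s: 2.38
ee_pos: [485.0, -382.6, 68.0]
orientation: [0.001, 0.996, -0.09, 0.002]
force: [-0.1, -0.0, 8.2]
gripper_width: 0.8
gripper_force: 4.3
```

Run:
```python
from h import *
c=dict(np.load("pics/w2.png.npz")); 
a=np.radians(-100.4); y=np.array([np.cos(a),np.sin(a),0]); x=np.array([-y[1],y[0],0])*1; 
T=np.array([484.6,-384.1,68.4])
for dz in(0,-10,-19,10): print(dz,proj(c,[T+[0,0,dz]+s*y*8.2+x*q for s in(-1,1) for q in(-10,0,10)]).round().tolist())
w=snapshot("wrist"); s=snapshot("side")
cc=cv2.resize(s[100:160,310:380],(467,400),interpolation=cv2.INTER_CUBIC)
cv2.imwrite("pics/m3.png",np.hstack([w[:, 160:480],cc]))
```

```text
0 [[307.0, 262.0], [307.0, 245.0], [306.0, 228.0], [336.0, 262.0], [336.0, 245.0], [336.0, 228.0]]
-10 [[307.0, 254.0], [307.0, 239.0], [307.0, 222.0], [335.0, 254.0], [335.0, 238.0], [335.0, 222.0]]
-19 [[308.0, 248.0], [308.0, 233.0], [308.0, 217.0], [334.0, 248.0], [335.0, 233.0], [335.0, 217.0]]
10 [[306.0, 270.0], [306.0, 253.0], [306.0, 235.0], [337.0, 270.0], [337.0, 253.0], [337.0, 235.0]]
```

View pics/m3.png

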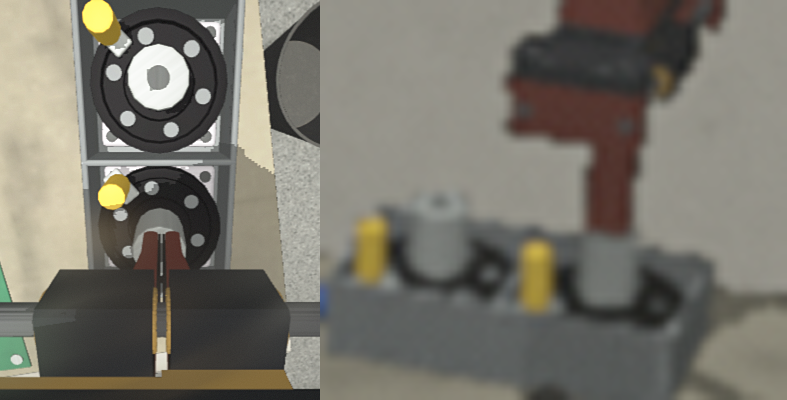

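The fingers are closed on top of the near boss, so the tips sit at about TCP height rather than 19 mm ahead of it. I'll rise, reopen and go lower in steps while watching the force.

Call:
{"api": "move_arm", "payload": {
  "increments": [
    [0,0,2,0,0,0],
    [0,0,2,0,0,0]
  ]
}}

```text
time_s: 2.72
ee_pos: [484.6, -382.5, 87.5]
orientation: [0.001, 0.996, -0.09, 0.002]
force: [-0.2, -0.1, 1.4]
gripper_width: 0.8
gripper_force: 0.0
```

Call:
{"api": "move_arm", "payload": {
  "increments": [
    [0,0,0,0,0,0],
    [0,0,0,0,0,0],
    [0,0,0,0,0,0],
    [0,0,0,0,0,0]
  ],
  "gripper": 0.4
}}

```text
time_s: 3.22
ee_pos: [483.5, -381.6, 84.2]
orientation: [-0.0, 0.996, -0.09, -0.0]
force: [-0.0, -0.4, -0.3]
gripper_width: 37.0
gripper_force: 0.0
```

Call:
{"api": "move_arm", "payload": {
  "increments": [
    [0,0,-1.5,0,0,0],
    [0,0,-2.3,0,0,0],
    [0,0,-2.6,0,0,0],
    [0,0,-2.9,0,0,0],
    [0,0,-2.9,0,0,0]
  ]
}}

```text
time_s: 3.85
ee_pos: [483.6, -381.7, 55.6]
orientation: [-0.0, 0.996, -0.09, -0.0]
force: [0.9, 0.1, 0.3]
gripper_width: 52.4
gripper_force: 0.0
```

Run:
```python
from h import *
w,c=wshot("pics/w4.png"); s=snapshot("side")
cc=cv2.resize(s[100:160,310:380],(467,400),interpolation=cv2.INTER_CUBIC)
cv2.imwrite("pics/m4.png",np.hstack([w[:, 160:480],cc]))
```

```text
tcp [ 483.6 -381.7   55.6] yaw tool y -100.4 zdir [-0.  0. -1.] F [0.9 0.1 0.3] w 52.4 t 3.85
```

View pics/m4.png

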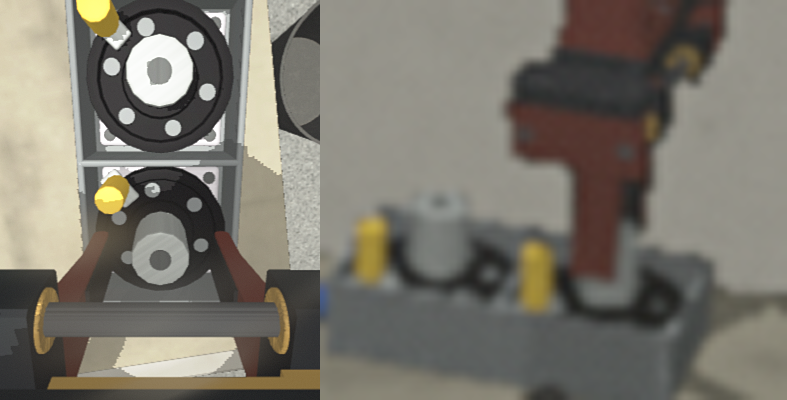

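Run:
```python
from h import *
s=calibration("side")
f=lambda P:((proj(s,P)-[310,100])*6.667).round().tolist()
a=np.radians(79.6); y=np.array([np.cos(a),np.sin(a)])
for r in(0,15,26,40):
  p=np.array([483.6,-381.7])+r*y
  print(r,[(z,f([[*p,z]])[0]) for z in(36,45,55,72,116)])
```

```text
0 [(36, [286.0, 292.0]), (45, [287.0, 276.0]), (55, [288.0, 259.0]), (72, [290.0, 228.0]), (116, [295.0, 147.0])]
15 [(36, [277.0, 305.0]), (45, [278.0, 289.0]), (55, [280.0, 271.0]), (72, [281.0, 241.0]), (116, [286.0, 160.0])]
26 [(36, [271.0, 315.0]), (45, [272.0, 299.0]), (55, [274.0, 281.0]), (72, [275.0, 250.0]), (116, [280.0, 169.0])]
40 [(36, [264.0, 328.0]), (45, [265.0, 312.0]), (55, [266.0, 294.0]), (72, [268.0, 263.0]), (116, [272.0, 181.0])]
```

In this view the finger stands beside the boss with its tip at about z=60 and the TCP at 55.6. That confirms tips about 4 mm above the TCP. I'll go 12 mm lower and close.

Call:
{"api": "move_arm", "payload": {
  "increments": [
    [0,0,-0.4,0,0,0],
    [0,0,-0.8,0,0,0],
    [0,0,-1.2,0,0,0],
    [0,0,-1.2,0,0,0]
  ]
}}

```text
time_s: 4.45
ee_pos: [483.4, -381.4, 42.9]
orientation: [-0.0, 0.996, -0.09, -0.0]
force: [0.3, 0.5, 0.6]
gripper_width: 52.9
gripper_force: 0.0
```

Call:
{"api": "move_arm", "payload": {
  "increments": [
    [0,0,0,0,0,0],
    [0,0,0,0,0,0],
    [0,0,0,0,0,0],
    [0,0,0,0,0,0],
    [0,0,0,0,0,0]
  ],
  "gripper": 0.8
}}

```text
time_s: 5.08
ee_pos: [483.8, -381.3, 43.8]
orientation: [-0.0, 0.996, -0.09, 0.0]
force: [0.2, 3.2, 1.0]
gripper_width: 29.4
gripper_force: 30.0
```

Call:
{"api": "move_arm", "payload": {
  "increments": [
    [0,0,1,0,0,0],
    [0,0,3,0,0,0],
    [0,0,5.5,0,0,0],
    [0,0,8,0,0,0],
    [0,0,8.5,0,0,0]
  ]
}}

```text
time_s: 5.7
ee_pos: [484.2, -382.6, 131.8]
orientation: [0.001, 0.996, -0.091, 0.002]
force: [0.1, 0.6, -9.0]
gripper_width: 29.3
gripper_force: 30.0
```

Call:
{"api": "move_arm", "payload": {
  "increments": [
    [-0.7,3,0,0,0,0],
    [-1.6,7,0,0,0,0],
    [-2.5,11,0,0,0,0],
    [-3.4,15,0,0,0,0],
    [-4.3,19.2,0,0,0,0]
  ]
}}

```text
time_s: 6.32
ee_pos: [439.6, -188.4, 127.8]
orientation: [-0.0, 0.996, -0.091, -0.001]
force: [0.1, 0.8, -8.3]
gripper_width: 29.4
gripper_force: 29.9
```

Call:
{"api": "move_arm", "payload": {
  "increments": [
    [0,0,-2,0,0,0],
    [0,0,-5,0,0,0],
    [0,0,-7,0,0,0],
    [0,0,-8,0,0,0],
    [0,0,-8.3,0,0,0]
  ]
}}

```text
time_s: 6.95
ee_pos: [440.4, -189.9, 45.0]
orientation: [-0.0, 0.996, -0.091, -0.0]
force: [0.1, 0.9, -8.6]
gripper_width: 29.8
gripper_force: 29.9
```

Call:
{"api": "move_arm", "payload": {
  "increments": [
    [0,0,-0.2,0,0,0],
    [0,0,-0.3,0,0,0],
    [0,0,-0.3,0,0,0]
  ]
}}

```text
time_s: 7.32
ee_pos: [441.0, -189.9, 43.3]
orientation: [0.0, 0.996, -0.09, 0.001]
force: [-0.0, -0.9, -9.8]
gripper_width: 29.2
gripper_force: 29.9
```

Call:
{"api": "move_arm", "payload": {
  "increments": [
    [0,0,-0.1,0,0,0],
    [0,0,-0.2,0,0,0],
    [0,0,-0.2,0,0,0]
  ]
}}

```text
time_s: 7.7
ee_pos: [441.1, -189.6, 42.8]
orientation: [0.0, 0.996, -0.09, 0.001]
force: [-4.8, 3.8, 2.9]
gripper_width: 29.2
gripper_force: 30.0
```

Call:
{"api": "move_arm", "payload": {
  "increments": [
    [0,0,0,0,0,0]
  ]
}}

```text
time_s: 7.82
ee_pos: [441.1, -189.6, 42.8]
orientation: [0.0, 0.996, -0.09, 0.001]
force: [-4.7, 3.5, 3.4]
gripper_width: 29.4
gripper_force: 30.0
```

Call:
{"api": "move_arm", "payload": {
  "increments": [
    [0,0,0,0,0,0],
    [0,0,0,0,0,0],
    [0,0,0,0,0,0]
  ],
  "gripper": 0.4
}}

```text
time_s: 8.2
ee_pos: [441.1, -190.0, 41.3]
orientation: [0.0, 0.996, -0.09, 0.001]
force: [-0.1, 0.0, -0.1]
gripper_width: 52.2
gripper_force: 0.0
```

Call:
{"api": "move_arm", "payload": {
  "increments": [
    [0,0,1.5,0,0,0],
    [0,0,4,0,0,0],
    [0,0,7.5,0,0,0],
    [0,0,11,0,0,0],
    [0,0,12,0,0,0]
  ]
}}

```text
time_s: 8.82
ee_pos: [441.7, -190.3, 164.3]
orientation: [0.001, 0.996, -0.09, 0.003]
force: [0.2, -0.5, 0.3]
gripper_width: 52.6
gripper_force: 0.0
```

Call:
{"api": "move_arm", "payload": {
  "increments": [
    [0,0,0,0,0,0],
    [0,0,0,0,0,0]
  ],
  "gripper": 1
}}

```text
time_s: 9.07
ee_pos: [440.0, -189.4, 159.0]
orientation: [-0.0, 0.996, -0.09, -0.001]
force: [0.4, 0.6, -0.7]
gripper_width: 36.5
gripper_force: 0.0
```

Run:
```python
from h import *
w,c=wshot("pics/w5.png")
hsv=cv2.cvtColor(w,cv2.COLOR_BGR2HSV); m=cv2.inRange(hsv,(20,130,120),(35,255,255))
for q in cv2.findContours(m,cv2.RETR_EXTERNAL,cv2.CHAIN_APPROX_NONE)[0]:
    if cv2.contourArea(q)>30: (x,y),r=cv2.minEnclosingCircle(q); print(x,y,r,ray(c,[[x,y]],66)[0].round(1))
print(proj(c,[[441,-190,70]]))
```

```text
tcp [ 440.  -189.4  159. ] yaw tool y -100.4 zdir [-0.002  0.001 -1.   ] F [ 0.4  0.6 -0.7] w 36.5 t 9.075
168.5 256.5 28.3990421295166 [413.7 -49.1  66. ]
289.1326599121094 164.7346954345703 11.111145973205566 [ 473.8 -169.3   66. ]
[[321.74558424 200.22040365]]
```

View pics/w5.png

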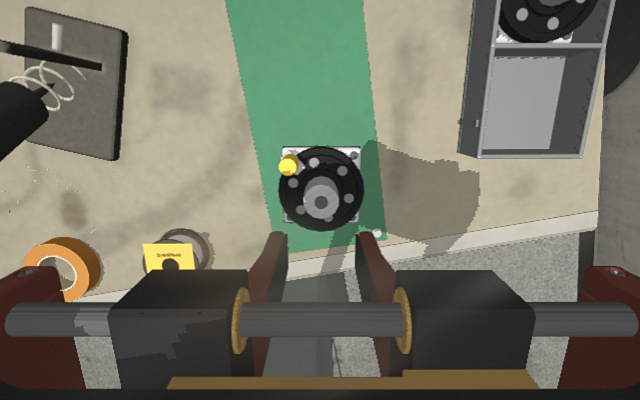

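Unit N stands on the mat with its boss at (320,202) and its crank at (289,165), which is about 31° in world terms. I'll push it anticlockwise.

Call:
{"api": "move_arm", "payload": {
  "increments": [
    [1.8,-1,0,0,0,0],
    [3.65,-2.1,-3,0,0,0],
    [3.65,-2.1,-7,0,0,0],
    [3.65,-2.1,-10.5,0,0,0],
    [3.65,-2.1,-11.9,0,0,0]
  ],
  "gripper": 1
}}

```text
time_s: 9.75
ee_pos: [475.2, -209.7, 37.8]
orientation: [-0.001, 0.996, -0.09, -0.003]
force: [-0.4, 0.7, -0.7]
gripper_width: 0.4
gripper_force: 0.0
```

Call:
{"api": "move_arm", "payload": {
  "increments": [
    [0,0,0,0,0,0],
    [0,0,0,0,0,0]
  ]
}}

```text
time_s: 10.0
ee_pos: [477.9, -211.1, 43.3]
orientation: [0.0, 0.996, -0.09, 0.001]
force: [0.2, -0.1, 0.4]
gripper_width: 0.6
gripper_force: 0.0
```

Call:
{"api": "move_arm", "payload": {
  "increments": [
    [0.42,1.0,0,0,0,0],
    [0.42,3.2,0,0,0,0],
    [-1.55,5.75,0,0,0,0],
    [-5.1,6.05,0,0,0,0],
    [-7.6,3.55,0,0,0,0]
  ]
}}

```text
time_s: 10.62
ee_pos: [401.1, -173.8, 42.7]
orientation: [0.0, 0.996, -0.089, 0.001]
force: [0.7, -0.9, 0.3]
gripper_width: 0.2
gripper_force: 0.0
```

```bash
cat >> h.py <<'E'
def knob(w,c,C,z=66):
    m=cv2.inRange(cv2.cvtColor(w,cv2.COLOR_BGR2HSV),(20,130,90),(35,255,255))
    for q in cv2.findContours(m,cv2.RETR_EXTERNAL,cv2.CHAIN_APPROX_NONE)[0]:
        if cv2.contourArea(q)>15:
            (x,y),r=cv2.minEnclosingCircle(q); p=ray(c,[[x,y]],z)[0][:2]; d=p-C
            if np.hypot(*d)<70: print("knob px",round(x),round(y),"r",round(r),p.round(),"rad",np.hypot(*d).round(),"ang",np.degrees(np.arctan2(d[1],d[0])).round())
E
python3 - <<'E'
from h import *
C=np.array([441,-190])
for i in range(3):
    w,c=wshot(f"pics/w6{i}.png"); knob(w,c,C); t=snapshot("top"); knob(t,calibration("top"),C)
E
```

```text
tcp [ 401.1 -173.8   42.7] yaw tool y -100.2 zdir [ 0.002 -0.    -1.   ] F [ 0.7 -0.9  0.3] w 0.2 t 10.625
knob px 394 228 r 24 [ 414. -210.] rad 34.0 ang -143.0
tcp [ 400.4 -176.1   42.9] yaw tool y -100.5 zdir [ 0.002 -0.002 -1.   ] F [ 0.8  0.8 -0.6] w 0.7 t 10.725
knob px 413 168 r 23 [ 439. -225.] rad 35.0 ang -93.0
tcp [ 401.9 -175.1   42.8] yaw tool y -100.4 zdir [ 0.002 -0.001 -1.   ] F [0.3 0.  0.1] w 0.5 t 10.825
knob px 391 115 r 21 [ 466. -217.] rad 37.0 ang -48.0
```

The knob ran on from -143° to -93° to -48° with the finger at rest, so this wheel runs free. I'll rise clear and go for the other unit.

Call:
{"api": "move_arm", "payload": {
  "increments": [
    [0,0,5.5,0,0,0],
    [0,0,10,0,0,0],
    [2,-2.6,12,0,0,0],
    [5.5,-7.2,12,0,0,0],
    [9,-11.8,12,0,0,0]
  ]
}}

```text
time_s: 11.55
ee_pos: [493.4, -293.9, 162.4]
orientation: [0.0, 0.996, -0.09, 0.001]
force: [-0.1, 0.1, 0.1]
gripper_width: 0.5
gripper_force: 0.0
```

Call:
{"api": "move_arm", "payload": {
  "increments": [
    [3.5,-4.6,0,0,0,0],
    [6.2,-8,0,0,0,0],
    [7.9,-10.4,0,0,0,0],
    [7.9,-10.4,0,0,0,0]
  ],
  "gripper": 0.4
}}

```text
time_s: 12.05
ee_pos: [571.2, -397.6, 159.2]
orientation: [-0.001, 0.996, -0.09, -0.001]
force: [-0.2, 1.3, -0.4]
gripper_width: 37.0
gripper_force: 0.0
```

Run:
```python
from h import *
w,c=wshot("pics/w7.png"); knob(w,c,np.array([571,-398]),68); t=snapshot("top"); knob(t,calibration("top"),np.array([441,-190]))
print(proj(c,[[571,-398,72]]))
g=cv2.cvtColor(w,cv2.COLOR_BGR2GRAY); x,y=proj(c,[[571,-398,72]])[0].astype(int)
q=cv2.HoughCircles(cv2.medianBlur(g[y-45:y+45,x-45:x+45],3),cv2.HOUGH_GRADIENT,2,50,param1=120,param2=20,minRadius=14,maxRadius=32)
if q is not None: print([ (np.round(v,1), ray(c,[[v[0]+x-45,v[1]+y-45]],72)[0].round(1)) for v in q[0]])
```

```text
tcp [ 571.2 -397.6  159.2] yaw tool y -100.4 zdir [-0.002  0.002 -1.   ] F [-0.2  1.3 -0.4] w 37.0 t 12.05
knob px 288 166 r 12 [ 604. -376.] rad 40.0 ang 34.0
knob px 395 262 r 3 [ 403. -181.] rad 39.0 ang 167.0
[[321.85220836 202.21470456]]
[(array([45. , 45. , 17.6], dtype=float32), array([ 571.3, -397.4,   72. ])), (array([ 3. , 13. , 14.7], dtype=float32), array([ 603.2, -369.4,   72. ]))]
```

Call:
{"api": "move_arm", "payload": {
  "increments": [
    [0,0,-3,0,0,0],
    [0,0,-7,0,0,0],
    [0,0,-10,0,0,0],
    [0,0,-11.4,0,0,0],
    [0,0,-11.7,0,0,0]
  ]
}}

```text
time_s: 12.78
ee_pos: [570.0, -396.3, 44.7]
orientation: [-0.0, 0.996, -0.09, -0.0]
force: [-0.1, 0.4, 0.6]
gripper_width: 52.6
gripper_force: 0.0
```

Call:
{"api": "move_arm", "payload": {
  "increments": [
    [0,0,0,0,0,0],
    [0,0,0,0,0,0],
    [0,0,0,0,0,0],
    [0,0,0,0,0,0],
    [0,0,0,0,0,0]
  ],
  "gripper": 0.8
}}

```text
time_s: 13.4
ee_pos: [570.9, -396.9, 46.2]
orientation: [0.0, 0.996, -0.09, 0.001]
force: [-0.1, 2.9, 5.4]
gripper_width: 29.1
gripper_force: 30.0
```

Call:
{"api": "move_arm", "payload": {
  "increments": [
    [0,0,1,0,0,0],
    [0,0,3,0,0,0],
    [0,0,5.5,0,0,0],
    [0,0,8,0,0,0],
    [0,0,8.5,0,0,0]
  ]
}}

```text
time_s: 14.02
ee_pos: [570.7, -398.0, 132.6]
orientation: [0.001, 0.996, -0.09, 0.002]
force: [0.8, 0.0, -7.9]
gripper_width: 29.3
gripper_force: 30.0
```

Call:
{"api": "move_arm", "payload": {
  "increments": [
    [-0.1,3,0,0,0,0],
    [-0.2,7,0,0,0,0],
    [-0.4,12,0,0,0,0],
    [-0.6,17,0,0,0,0],
    [-0.6,20.4,0,0,0,0]
  ]
}}

```text
time_s: 14.65
ee_pos: [563.3, -190.8, 128.5]
orientation: [-0.0, 0.996, -0.09, -0.001]
force: [0.5, -1.4, -9.6]
gripper_width: 29.5
gripper_force: 30.0
```

Call:
{"api": "move_arm", "payload": {
  "increments": [
    [0,0,-2,0,0,0],
    [0,0,-5,0,0,0],
    [0,0,-7,0,0,0],
    [0,0,-8,0,0,0],
    [0,0,-8.4,0,0,0]
  ]
}}

```text
time_s: 15.28
ee_pos: [563.9, -193.5, 45.0]
orientation: [-0.0, 0.996, -0.091, -0.0]
force: [-1.0, 0.4, -5.1]
gripper_width: 29.7
gripper_force: 30.0
```

Call:
{"api": "move_arm", "payload": {
  "increments": [
    [0,0,-0.1,0,0,0],
    [0,0,-0.2,0,0,0],
    [0,0,-0.2,0,0,0]
  ]
}}

```text
time_s: 15.65
ee_pos: [564.6, -193.5, 44.8]
orientation: [0.0, 0.996, -0.09, 0.001]
force: [-0.8, 0.2, -5.4]
gripper_width: 29.2
gripper_force: 30.0
```

Call:
{"api": "move_arm", "payload": {
  "increments": [
    [0,0,-0.1,0,0,0],
    [0,0,-0.1,0,0,0]
  ]
}}

```text
time_s: 15.9
ee_pos: [564.7, -193.3, 44.6]
orientation: [0.0, 0.996, -0.09, 0.001]
force: [-4.1, 1.6, 3.5]
gripper_width: 29.4
gripper_force: 30.0
```

Call:
{"api": "move_arm", "payload": {
  "increments": [
    [0,0,0,0,0,0],
    [0,0,0,0,0,0],
    [0,0,0,0,0,0]
  ],
  "gripper": 0.4
}}

```text
time_s: 16.27
ee_pos: [564.4, -193.3, 42.8]
orientation: [0.0, 0.996, -0.09, 0.0]
force: [-0.2, -0.3, -0.0]
gripper_width: 52.1
gripper_force: 0.0
```

Call:
{"api": "move_arm", "payload": {
  "increments": [
    [0,0,1.5,0,0,0],
    [0,0,4,0,0,0],
    [0,0,7.5,0,0,0],
    [0,0,11,0,0,0],
    [0,0,11.5,0,0,0]
  ]
}}

```text
time_s: 16.9
ee_pos: [565.6, -193.8, 162.1]
orientation: [0.001, 0.996, -0.09, 0.003]
force: [0.3, 0.2, 0.5]
gripper_width: 53.1
gripper_force: 0.0
```

Call:
{"api": "move_arm", "payload": {
  "increments": [
    [0,0,0,0,0,0],
    [0,0,0,0,0,0]
  ],
  "gripper": 1
}}

```text
time_s: 17.15
ee_pos: [563.4, -192.9, 155.5]
orientation: [-0.0, 0.996, -0.09, -0.002]
force: [0.4, -0.3, -0.4]
gripper_width: 36.1
gripper_force: 0.0
```

```bash
cat >> h.py <<'E'
def boss(w,c,P,z=70):
    g=cv2.cvtColor(w,cv2.COLOR_BGR2GRAY); x,y=proj(c,[[*P,z]])[0].astype(int); print("boss px pred",x,y)
    q=cv2.HoughCircles(cv2.medianBlur(g[y-30:y+30,x-30:x+30],3),cv2.HOUGH_GRADIENT,2,50,param1=120,param2=15,minRadius=14,maxRadius=24)
    if q is not None: print([(np.round(v,1),ray(c,[[v[0]+x-30,v[1]+y-30]],z)[0].round(1)) for v in q[0]])
E
python3 - <<'E'
from h import *
w,c=wshot("pics/w8.png"); P=np.array([564.5,-193.5]); knob(w,c,P); boss(w,c,P)
E
```

```text
tcp [ 563.4 -192.9  155.5] yaw tool y -100.4 zdir [-0.003  0.001 -1.   ] F [ 0.4 -0.3 -0.4] w 36.1 t 17.15
knob px 288 164 r 12 [ 598. -173.] rad 39.0 ang 32.0
boss px pred 321 201
[(array([29. , 29. , 18.4], dtype=float32), array([ 565.7, -192.3,   70. ]))]
```

Call:
{"api": "move_arm", "payload": {
  "increments": [
    [1.8,-1,0,0,0,0],
    [3.65,-2.1,-3,0,0,0],
    [3.65,-2.1,-7,0,0,0],
    [3.65,-2.1,-10.3,0,0,0],
    [3.65,-2.1,-11.4,0,0,0]
  ]
}}

```text
time_s: 17.82
ee_pos: [598.6, -213.3, 39.3]
orientation: [-0.001, 0.996, -0.09, -0.003]
force: [0.7, 0.3, 0.5]
gripper_width: 1.0
gripper_force: 0.0
```

Call:
{"api": "move_arm", "payload": {
  "increments": [
    [0,0,0,0,0,0],
    [0,0,0,0,0,0]
  ]
}}

```text
time_s: 18.08
ee_pos: [601.5, -214.5, 45.6]
orientation: [0.0, 0.996, -0.09, 0.001]
force: [0.8, 0.3, 0.6]
gripper_width: 0.3
gripper_force: 0.0
```

Call:
{"api": "move_arm", "payload": {
  "increments": [
    [0.42,1.0,0,0,0,0],
    [0.42,3.2,0,0,0,0],
    [-1.55,5.75,0,0,0,0],
    [-5.1,6.05,0,0,0,0],
    [-7.6,3.55,0,0,0,0]
  ]
}}

```text
time_s: 18.7
ee_pos: [524.3, -175.4, 44.1]
orientation: [-0.001, 0.996, -0.088, 0.0]
force: [2.3, -0.3, -0.2]
gripper_width: 0.4
gripper_force: 0.6
```

Run:
```python
from h import *
C=np.array([565,-193])
for i in range(3):
    w,c=wshot(f"pics/w9{i}.png"); knob(w,c,C); t=snapshot("top"); knob(t,calibration("top"),C)
```

```text
tcp [ 524.3 -175.4   44.1] yaw tool y -100.1 zdir [ 0.001  0.001 -1.   ] F [ 2.3 -0.3 -0.2] w 0.4 t 18.7
knob px 352 244 r 23 [ 531. -192.] rad 34.0 ang 178.0
tcp [ 523.4 -178.6   44.3] yaw tool y -100.4 zdir [ 0.    -0.001 -1.   ] F [1.  0.2 0. ] w 0.4 t 18.8
knob px 357 241 r 23 [ 532. -198.] rad 34.0 ang -172.0
tcp [ 525.1 -177.8   44.3] yaw tool y -100.4 zdir [ 0.001  0.    -1.   ] F [ 0.7 -0.7 -0.2] w 0.2 t 18.9
knob px 360 244 r 23 [ 532. -198.] rad 34.0 ang -172.0
```

The knob stopped at about 188° after about 155° of push, so this unit binds. I'll regrip it.

Call:
{"api": "move_arm", "payload": {
  "increments": [
    [0,0,4,0,0,0],
    [0,0,8,0,0,0],
    [1,-0.4,11.5,0,0,0],
    [3,-1.1,11.5,0,0,0],
    [4,-1.5,11.5,0,0,0]
  ]
}}

```text
time_s: 19.62
ee_pos: [565.9, -193.2, 158.6]
orientation: [-0.0, 0.996, -0.09, 0.0]
force: [-0.3, 0.4, -0.3]
gripper_width: 0.4
gripper_force: 0.0
```

Call:
{"api": "move_arm", "payload": {
  "increments": [
    [0,0,0,0,0,0],
    [0,0,0,0,0,0],
    [0,0,0,0,0,0],
    [0,0,0,0,0,0]
  ],
  "gripper": 0.4
}}

```text
time_s: 20.12
ee_pos: [564.3, -193.6, 158.7]
orientation: [-0.0, 0.996, -0.09, 0.0]
force: [0.1, 0.8, 0.0]
gripper_width: 36.8
gripper_force: 0.0
```

Run:
```python
from h import *
w,c=wshot("pics/w10.png"); P=np.array([565,-193]); knob(w,c,P); boss(w,c,P)
```

```text
tcp [ 564.3 -193.6  158.7] yaw tool y -100.4 zdir [ 0.  0. -1.] F [0.1 0.8 0. ] w 36.8 t 20.125
knob px 333 236 r 13 [ 532. -198.] rad 34.0 ang -172.0
boss px pred 320 201
[(array([31. , 31. , 18.2], dtype=float32), array([ 564.2, -193.4,   70. ]))]
```

View pics/w10.png

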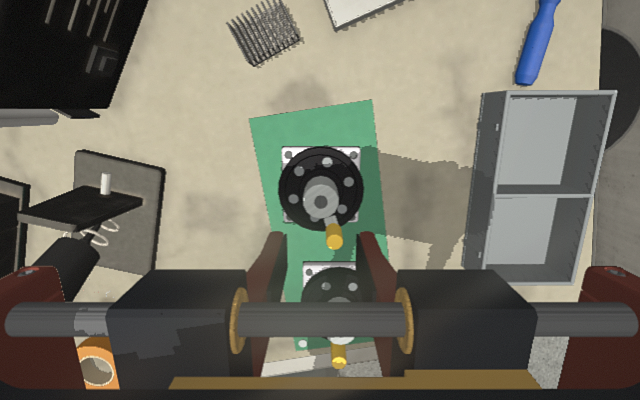

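This shows the binding unit's boss at (321,202) and its crank at (333,236). The free unit stands behind it on the mat. I'll descend and grip.

Call:
{"api": "move_arm", "payload": {
  "increments": [
    [0,0,-3,0,0,0],
    [0,0,-7,0,0,0],
    [0,0,-10,0,0,0],
    [0,0,-11.3,0,0,0],
    [0,0,-11.6,0,0,0]
  ]
}}

```text
time_s: 20.8
ee_pos: [564.4, -193.6, 42.4]
orientation: [-0.0, 0.996, -0.09, -0.0]
force: [0.1, -0.2, -0.6]
gripper_width: 52.2
gripper_force: 0.0
```

Call:
{"api": "move_arm", "payload": {
  "increments": [
    [0,0,0,0,0,0],
    [0,0,0,0,0,0],
    [0,0,0,0,0,0],
    [0,0,0,0,0,0],
    [0,0,0,0,0,0]
  ],
  "gripper": 0.8
}}

```text
time_s: 21.42
ee_pos: [565.4, -193.4, 44.0]
orientation: [-0.0, 0.996, -0.09, 0.001]
force: [0.5, 3.5, 5.6]
gripper_width: 29.2
gripper_force: 30.0
```

Call:
{"api": "move_arm", "payload": {
  "increments": [
    [0,0,1,0,0,0],
    [0,0,3.5,0,0,0],
    [0,0,7.5,0,0,0],
    [0,0,12,0,0,0],
    [0,0,15.7,0,0,0]
  ]
}}

```text
time_s: 22.05
ee_pos: [563.8, -193.8, 199.4]
orientation: [-0.0, 0.996, -0.091, -0.002]
force: [0.4, -0.3, -9.8]
gripper_width: 29.4
gripper_force: 30.0
```

Call:
{"api": "move_arm", "payload": {
  "increments": [
    [-2.5,0.8,0,0,0,3],
    [-6,1.9,0,0,0,6],
    [-9.5,3.1,0,0,0,9],
    [-13,4.3,0,0,0,12],
    [-16.5,5.4,0,0,0,15]
  ]
}}

```text
time_s: 22.68
ee_pos: [397.5, -139.3, 197.8]
orientation: [-0.001, 0.999, 0.041, -0.002]
force: [0.5, 0.1, -8.2]
gripper_width: 29.5
gripper_force: 30.0
```

Call:
{"api": "move_arm", "payload": {
  "increments": [
    [-1.5,3,0,0,0,0],
    [-2.5,7,0,0,0,0],
    [-3,11.5,0,0,0,0],
    [-3,16,0,0,0,0],
    [-3,20,0,0,0,0]
  ]
}}

```text
time_s: 23.3
ee_pos: [368.5, 61.3, 198.2]
orientation: [0.0, 0.999, 0.04, -0.001]
force: [0.8, 0.1, -8.0]
gripper_width: 29.4
gripper_force: 29.9
```

Call:
{"api": "move_arm", "payload": {
  "increments": [
    [0,4,0,0,0,1],
    [0,8,0,0,0,2],
    [0,12,0,0,0,4],
    [0,16,0,0,0,6],
    [0,20,0,0,0,8]
  ]
}}

```text
time_s: 23.92
ee_pos: [368.9, 260.8, 197.9]
orientation: [0.001, 0.994, 0.11, -0.001]
force: [0.5, -0.2, -8.4]
gripper_width: 29.6
gripper_force: 30.0
```

Call:
{"api": "move_arm", "payload": {
  "increments": [
    [1.5,3,0,0,0,2],
    [3.5,6,0,0,0,4],
    [6,9,0,0,0,6],
    [7.8,11.2,0,0,0,8],
    [8.5,12.2,0,0,0,8]
  ]
}}

```text
time_s: 24.55
ee_pos: [454.7, 382.3, 196.8]
orientation: [0.001, 0.984, 0.179, -0.002]
force: [-0.9, 0.0, -9.2]
gripper_width: 29.5
gripper_force: 30.0
```

Call:
{"api": "move_arm", "payload": {
  "increments": [
    [0,0,0,0,0,0],
    [0,0,0,0,0,0]
  ]
}}

```text
time_s: 24.8
ee_pos: [454.1, 381.5, 199.4]
orientation: [0.0, 0.984, 0.179, -0.0]
force: [0.4, 0.0, -9.0]
gripper_width: 29.1
gripper_force: 30.0
```

Run:
```python
from h import *
w,c=wshot("pics/w11.png"); print(proj(c,[[455,382,4],[553,334,42],[411,280,42],[499,486,42],[359,430,42]]).round().tolist())
hsv=cv2.cvtColor(w,cv2.COLOR_BGR2HSV); m=cv2.inRange(hsv,(0,150,90),(8,255,255)); m[265:]=0
q=max(cv2.findContours(m,cv2.RETR_EXTERNAL,cv2.CHAIN_APPROX_NONE)[0],key=cv2.contourArea)
h=cv2.convexHull(q); a=cv2.approxPolyDP(h,8,True).reshape(-1,2); print(a.tolist(), ray(c,a,42)[:,:2].round().tolist())
```

```text
tcp [454.1 381.5 199.4] yaw tool y -69.4 zdir [-0.001 -0.001 -1.   ] F [ 0.4  0.  -9. ] w 29.1 t 24.8
[[321.0, 175.0], [404.0, 106.0], [395.0, 252.0], [236.0, 103.0], [248.0, 248.0]]
[[241, 103], [396, 105], [388, 227], [249, 247]] [[501.0, 481.0], [551.0, 342.0], [435.0, 299.0], [361.0, 430.0]]
```

View pics/w11.png

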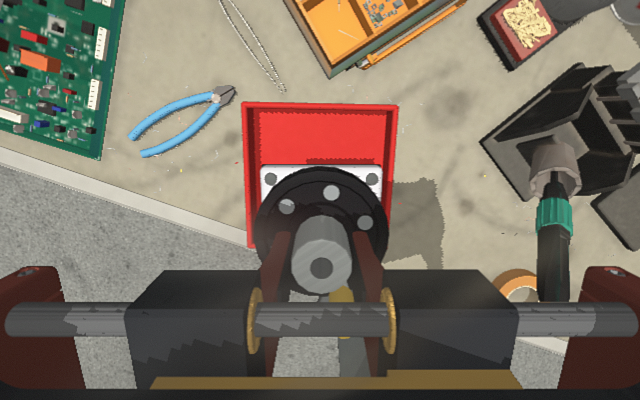

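The carried unit is aligned with the tray and about centred. The tray's far rim corners are at (242,103) and (396,105). Lowering.

Call:
{"api": "move_arm", "payload": {
  "increments": [
    [0.2,0.3,-3.5,0,0,0],
    [0.2,0.3,-8,0,0,0],
    [0.2,0.3,-11.5,0,0,0],
    [0.2,0.3,-13.8,0,0,0],
    [0.2,0.3,-14.8,0,0,0]
  ]
}}

```text
time_s: 25.48
ee_pos: [455.6, 384.2, 50.2]
orientation: [0.001, 0.984, 0.179, -0.001]
force: [-0.7, 0.3, -7.6]
gripper_width: 29.3
gripper_force: 30.0
```

Call:
{"api": "move_arm", "payload": {
  "increments": [
    [0,0,-0.2,0,0,0],
    [0,0,-0.3,0,0,0],
    [0,0,-0.3,0,0,0]
  ]
}}

```text
time_s: 25.85
ee_pos: [457.2, 385.7, 50.0]
orientation: [-0.0, 0.984, 0.179, 0.001]
force: [-0.2, 0.2, -7.6]
gripper_width: 29.5
gripper_force: 30.0
```

Call:
{"api": "move_arm", "payload": {
  "increments": [
    [0,0,-0.2,0,0,0],
    [0,0,-0.3,0,0,0],
    [0,0,-0.3,0,0,0]
  ]
}}

```text
time_s: 26.22
ee_pos: [457.4, 385.9, 46.9]
orientation: [-0.001, 0.984, 0.179, 0.001]
force: [2.1, 0.5, -3.2]
gripper_width: 29.1
gripper_force: 30.0
```

Call:
{"api": "move_arm", "payload": {
  "increments": [
    [0,0,-0.1,0,0,0],
    [0,0,-0.2,0,0,0]
  ]
}}

```text
time_s: 26.48
ee_pos: [457.9, 386.2, 46.4]
orientation: [-0.001, 0.984, 0.179, 0.002]
force: [1.1, -0.2, 8.5]
gripper_width: 29.7
gripper_force: 30.0
```

Landed. I'll release, rise and check.

Call:
{"api": "move_arm", "payload": {
  "increments": [
    [0,0,0,0,0,0],
    [0,0,0,0,0,0],
    [0,0,0,0,0,0]
  ],
  "gripper": 0.4
}}

```text
time_s: 26.85
ee_pos: [456.4, 385.2, 43.3]
orientation: [0.0, 0.984, 0.179, -0.0]
force: [0.1, -0.4, 0.1]
gripper_width: 52.2
gripper_force: 0.0
```

Call:
{"api": "move_arm", "payload": {
  "increments": [
    [0,0,1.5,0,0,0],
    [0,0,4,0,0,0],
    [0,0,8,0,0,0],
    [0,0,13,0,0,0],
    [0,0,18,0,0,0]
  ]
}}

```text
time_s: 27.48
ee_pos: [456.4, 385.2, 226.3]
orientation: [-0.0, 0.984, 0.179, 0.0]
force: [0.7, 0.0, 0.1]
gripper_width: 52.7
gripper_force: 0.0
```

Call:
{"api": "move_arm", "payload": {
  "increments": [
    [-2,-1.5,0,0,0,0],
    [-4,-3,0,0,0,0],
    [-6,-5,0,0,0,0],
    [-6,-5,0,0,0,0],
    [-6,-5,0,0,0,0]
  ]
}}

```text
time_s: 28.1
ee_pos: [397.1, 335.7, 224.4]
orientation: [-0.0, 0.984, 0.179, 0.001]
force: [0.3, -0.1, -0.7]
gripper_width: 52.9
gripper_force: 0.0
```

Run:
```python
from h import *
w,c=wshot("pics/w12.png"); s=snapshot("side"); t=snapshot("top")
cv2.imwrite("pics/m12.png",np.vstack([np.hstack([w[:300,200:460],cv2.resize(s[120:390,270:410],(310,300))]),cv2.resize(t[170:290,150:435],(570,240))]))
```

```text
tcp [397.1 335.7 224.4] yaw tool y -69.4 zdir [ 0.001  0.001 -1.   ] F [ 0.3 -0.1 -0.7] w 52.9 t 28.1
```

View pics/m12.png

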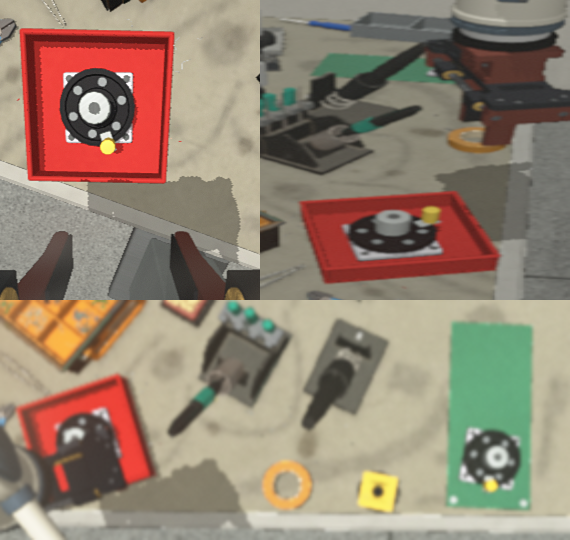

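The binding unit stands flat in the tray, with its boss at (95,108) in the wrist part of the picture. The free unit is on the mat, and the tape and reel have not moved.

```bash
python3 -c "
from h import *
print(workorder.hand_in())"
```

```text
the job is handed in; nothing more can be done
None
```

I spun both units on the mat: the binding one now stands flat in the red scrap tray, the free-running one stands on the mat, nothing else looked moved in the last pictures, and I handed the job in at about 28 s with no verdict shown.

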